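Set the mode selector and snap its guard cover on

ROBOT

A 7-joint arm with a two-finger parallel gripper is mounted at the origin on a cart in front of the work surface, level with it; the furniture and walls round the work are solid. World frame = base frame: x ahead of the robot, y to its left, z up, the work surface at z = 0. Lengths are in m, angles in rad, forces in N, time in s.
With the tool pointing down it reaches from about 0.4 to 0.85 m from the base axis. Payload 10.4 kg.
Tool frame: the origin (TCP) lies on the centre line of the jaws, within the pads' length; the fingertips stand 11 mm ahead of it and the grasp point (between the pads) lies 8 mm behind it; z points along the fingers, y is the line along which they close (so a half turn about z gives the same grasp; the last joint's range is limited). The gripper opens to 87 mm and grips with 3 to 60 N. Pads are 19 mm wide; open, the fingers measure 117 mm over their backs; the gripper's body (75 mm by 190 mm) begins 51 mm behind the grasp point.
Start: joints at [-1.149, 0.332, -0.065, 1.46, 0.022, 1.35, -0.088], TCP at [0.269, 0.564, 0.234] pointing down, gripper open.
Joint ranges: [-2.6, 2.6], [-0.5, 2.12], [-1.47, 1.34], [0.16, 2.42], [-1.27, 4.41], [0.06, 2.06], [-2.6, 2.6]. Speed limits (rad/s): [2.22, 2.22, 2.79, 2.79, 3.14, 3.14, 3.14].

INTERFACE

Orientations are given as a unit quaternion [x, y, z, w].
In Python, from bench import r gives the robot as it stands.
- The arm moves only by the shell command python3 -m pendant 'ROWS' [OPENING] [FORCE]. ROWS is JSON, a list of rows, each a list of 4 numbers: the shift along the tool's x, y, z in m, then the turn about the tool's z in rad. A call has 1 to 8 rows; each row shifts and turns the commanded pose from where the row before left it, along the tool's axes as they then stand; what a row does not reach is not made up. A row lasts 1/12 s, in which the tool goes at most 41.7 mm and 7.16 degrees, less where a joint would pass 70% of its speed; a pose out of reach is approached as far as the arm can. A call with a gripper value outside its range is refused whole. OPENING is the opening, from 0 (shut) to 1 (fully open), set as the call begins (- or left out, the last holds). The fingers move at their own pace and stop on an object; FORCE is the grip in N (left out, the last holds). Time passes only in rows, so rows that do not move let the fingers close. It gives the time, the measured TCP pose, the force, the opening and the grip force at its end, in the units of the state.
- r.read_state(): the state, without advancing time (a new reading comes with each control period).
- r.camera(name): name is "scene" or "top" or "wrist"; returns a dict with "img" (480x640x3 uint8, red, green, blue), "camera_matrix" (3x3 intrinsics, pixels), "dist_coeffs" ([k1, k2, p1, p2, k3] as OpenCV has them; the pictures are not rectified), "xyz" and "attitude" of the camera in the world. Camera axes: x right, y down, z forward; pixel columns grow to the right and rows downward; lengths in m; the calibration is good to about 2 mm. A picture is of the moment at which its call begins. There is no depth.
- r.close_job(): hands the job in; it is judged then, once.
Trained networks look in the newest picture that a camera, given by its name, has taken for a name from the list of things; names that differ only in an ending like _2 or _b are one class to them, and where a whole thing is asked for, a point or a joint stands for the part that bears it (a point fixed in the world has none). Each returns a list of dicts, best first, with "score" (0 to 1); they miss things now and then, are a little off and sometimes report something else, mostly with a low value. They report only what shows in the picture. A call takes as long as a camera call. They do not tell look-alikes from the thing itself.
- r.outline_of(thing, camera): "mask" (480x640 bool, what is visible of it) and "bbox" ([centre column, centre row, width, height] in pixels, round what is visible of it).
The state is a dict: "time": time; "joint_positions": joint angles; "joint_vel": joint speeds; "joint_torque": joint torques, N m; "ee_pos": TCP position; "eef_rot": TCP orientation; "ft_force": force on the tool from outside, world axes, zero at the start; "torque": the same for the moment, N m; "width": finger opening in m; "grip_force": force on a finger pad.
Only numpy, scipy, OpenCV 4.12 (cv2) and the standard library are available. Lean on these libraries where they do the work, as an engineer would, in place of code of your own. Each camera call takes 0.05 s, during which the arm holds its last target. There are 200 camera calls.

TASK

Turn the black selector on the blue instrument case until its white pointer clicks in at the green dot, then put the white cover over the selector and press it down until it snaps past the catches. Do not let go: keep pressing the cover fully home against its springy gasket, and finish while still holding it down like that; leave the other things on the bench where they are.

Things in the scene. Friction and masses are not known exactly. Their poses are not given: they have to be found in the camera images.
- control_case: Blue instrument case with grey top (deck), 124 x 174 x 40 mm (its x, y, z), fixed to the bench. Origin: centre of its underside. In the middle of the deck stands a grey plinth that carries the selector, with a black springy gasket frame round its foot. Binding posts (12 mm high) stand on the deck at y = +62 mm, a lower switch at y = -64 mm.
- plinth_top (a point): Centre of the plinth's top, 19 mm above the deck (59 mm above the bench). The plinth is 60 x 48 mm along the case's x, y; its top edges are rounded to 6 mm, so a cover up to a few mm off is led on.
- catch (a point): Tip of one of the two steel sprung catches: rounded, 24 mm wide, standing out 4.5 mm from the middle of each of the plinth's two x faces, 10.7 mm above the deck. This is the one on the +x face; the other mirrors it. Each takes about 3 N to start and 10 N to push in 3 mm.
- cover_seat (a point): Centre of the deck, on the plinth's axis, 40 mm above the bench; axes parallel to the case's. With the cover fully home the origin of cover is at this point, its x axis along the case's x axis (either way round).
- green_dot (a point): The green dot (9 mm) on the plinth top, 20.5 mm from the selector's axis, +0.7 rad (counter-clockwise from above) from the case's -x direction, which faces the robot; black dots (6 mm) mark the two other positions, at 0 and -0.7 rad.
- dial_grip (a point): On the selector's axis, at half height of its black bar, 71.5 mm above the bench; x axis along the bar, away from its pointer end. The bar is 31 mm long, 11 mm wide and 15 mm high (64 to 79 mm above the bench), on a round skirt 29 mm across and 5 mm thick.
- mode_dial (a joint): Selector angle in rad, counter-clockwise from above positive; at 0 the pointer (white stripe) points along the case's -x axis, towards the robot. It clicks into three positions: -0.7, 0 and +0.7 (green dot); stops at +-0.8; starts in or near one of the first two. Turning over a click takes about 0.05 N m; let go, it springs into the nearest position.
- cover: Loose white plastic cover, a box open below, standing on the bench open side down: 71 x 59 mm outside (its x, y), walls 4 mm, inside 63 x 51 x 42 mm (1.5 mm play each way on the plinth), 46 mm high plus a grip rib, about 0.12 kg. Origin: centre of its open underside. Each x wall has a window above a 4 mm high lip for the catch.
- cover_lip (a point): Middle of the cover's +x lip at its lower edge. Height above the deck in pressing: lips meet the catches at about 14 mm, resistance peaks (8 to 12 N in all) near 12 mm and drops suddenly near 10 mm as the catches spring into the windows and draw it down. Let go then, the gasket holds it about 3.5 mm up; fully home it touches the deck (about 6 N of push; 20 N does no harm).
- cover_handle (a point): Middle of the cover's grip rib, 54 mm above the cover's origin. The rib lies along the cover's x axis, 44 mm long, 12 mm wide, 18 mm high, from 46 to 64 mm above the origin: pinch it from above across the cover's y axis. One can press on the rib or on the flat beside it.
- gasket (a joint): How far the black gasket frame is pressed down, in m: 0 when free, standing 5 mm above the deck; about 0.0015 with the cover snapped on and let go; 0.005 with the cover pressed fully home. It pushes up with 1.5 N at first and 6 N at 0.005.
- heat_sink: Bystander: black finned heat sink, 30 x 42 x 22 mm, origin under its centre.
- solder_reel: Bystander: blue and grey solder reel, 54 mm across, 40 mm high, origin under its centre.
- nine_volt: Bystander: square dark battery standing on end, 18 x 26 x 49 mm, origin under its centre.
- driver_red: Bystander: red screwdriver lying down, 170 mm long, 24 mm thick, origin under its centre.
- caliper: Bystander: steel caliper lying flat, 70 x 204 x 12 mm, origin under its centre.
Not all that is in view belongs to the job. Several things look just like the control_case: the one meant starts farthest from the robot's base.

How it is judged:
By the outcome, as a careful person would: the job done as asked, in the order asked, and still so for the second after the job is handed in, while the arm keeps its last pose, push and grip.
It also fails if it takes over 51 s, if anything falls off the work surface, if the arm or the gripper's body presses on something with over 40 N, if the wrist force passes 120 N, or if a joint passes its speed limit or range.

## Working session

There is one attempt and no reset: what is moved stays moved. The work goes in short steps, Python scripts to look and compute and a shell command to move; the robot and the scene stay as the last step left them, time stands still between calls to the robot, and variables do not carry over. Pictures are saved under pics/ and viewed, at most 10 in all, crops included, and the job is handed in when it is done.

```bash
mkdir -p pics; ls
cat > h.py <<'E'
import numpy as np, cv2
from scipy.spatial.transform import Rotation as R
from bench import r
def cam(n,save=None):
    c=r.camera(n)
    if save: cv2.imwrite('pics/'+save,c['img'][:,:,::-1])
    return c
def _R(c):
    a=np.array(c['attitude']); return R.from_quat(a).as_matrix() if a.size==4 else (a if a.shape==(3,3) else R.from_euler('xyz',a).as_matrix())
def pix2w(c,px,z):
    p=cv2.undistortPoints(np.array(px,float).reshape(-1,1,2),np.array(c['camera_matrix']),np.array(c['dist_coeffs']))[:,0]
    d=np.c_[p,np.ones(len(p))]@_R(c).T; o=np.array(c['xyz'])
    return o+d*((z-o[2])/d[:,2])[:,None]
def w2pix(c,P):
    Rm=_R(c); o=np.array(c['xyz'],float)
    return cv2.projectPoints(np.array(P,float).reshape(-1,3),cv2.Rodrigues(Rm.T)[0],-Rm.T@o,np.array(c['camera_matrix']),np.array(c['dist_coeffs']))[0][:,0]
E
python3 - <<'E'
from h import *
s=r.read_state(); print(s)
for n in ['scene','top']:
    c=cam(n,n+'1.png'); print(n,c['xyz'],c['attitude'],c['camera_matrix'])
    for t in ['control_case','cover','mode_dial']:
        for d in r.outline_of(t,n):
            b=d['bbox']; print(n,t,round(d['score'],2),np.round(b),pix2w(c,[b[:2]],0.04)[0].round(3))
E
```

```text
pics
{'time': 0.0, 'joint_positions': array([-1.14861149,  0.33286832, -0.06468681,  1.46090433,  0.02160023,
        1.3499022 , -0.08849581]), 'joint_vel': array([-0.00242225, -0.0005388 , -0.00334382,  0.00147876,  0.00302389,
        0.00076168,  0.00086656]), 'joint_torque': array([ 3.96931464e-04, -6.23264194e+01,  2.50514917e-02, -3.89900780e+01,
       -6.12497795e-02,  3.96631029e-02,  1.57607528e-04]), 'ee_pos': array([0.26877251, 0.56386232, 0.23277377]), 'eef_rot': array([ 2.20557856e-01,  9.75373647e-01, -6.83007467e-04, -1.19675515e-04]), 'ft_force': array([-0.61641487,  0.29504113,  0.35390356]), 'torque': array([-0.01419376, -0.00799707,  0.03525159]), 'grip_force': 0.0, 'width': 0.08703362886397284}
scene [-0.30468711  0.48610294  1.31337397] [-0.47014013  0.8162181  -0.29115838  0.16728141] [[601.84137365   0.         311.87419283]
 [  0.         601.84137365 235.97782702]
 [  0.           0.           1.        ]]
scene control_case 0.7 [335. 321.  88.  70.] [0.331 0.049 0.04 ]
top [ 0.34019244 -0.00577331  1.365783  ] [ 0.71195947 -0.6962404   0.06998589 -0.05886423] [[598.7716898    0.         313.34415202]
 [  0.         598.7716898  233.8874831 ]
 [  0.           0.           1.        ]]
top control_case 0.64 [278. 343.  82.  60.] [0.343 0.048 0.04 ]
top control_case 0.61 [293. 247.  87.  66.] [0.554 0.021 0.04 ]
top cover 0.72 [433. 284.  31.  40.] [ 0.478 -0.292  0.04 ]
top mode_dial 0.47 [278. 341.  10.  11.] [0.347 0.048 0.04 ]
```

View pics/top1.png

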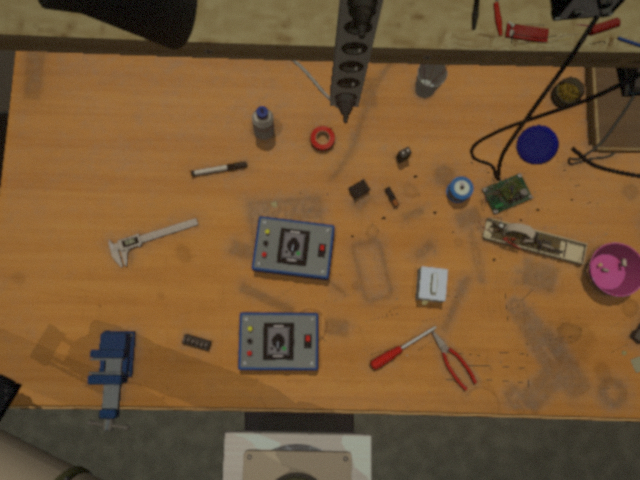

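View pics/scene1.png

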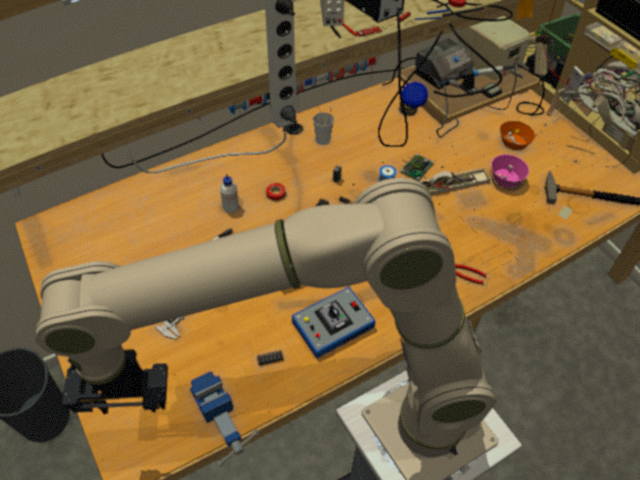

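The top view shows two look-alike cases, at (278,341), x≈0.35, and at (293,247), x≈0.55. The second is farther from the base, so it is the one meant. The white cover is at (433,286). I'll check the choice in a close crop and measure both.

Run:
```python
from h import *
c=cam('top')
im=c['img'][:,:,::-1]
a=cv2.resize(im[205:290,240:345],None,fx=5,fy=5,interpolation=3)
b=cv2.resize(im[255:315,405:460],None,fx=5,fy=5,interpolation=3)
b=cv2.copyMakeBorder(b,0,a.shape[0]-b.shape[0],0,0,0)
cv2.imwrite('pics/crop1.png',np.hstack([a,b]))
for t in ['control_case','cover']:
  for d in r.outline_of(t,'top'):
    m=d['mask'].astype(np.uint8); pts=np.argwhere(m)[:,::-1]
    hull=cv2.convexHull(pts.astype(np.int32))[:,0]
    z=0.04 if t!='cover' else 0.046
    w=pix2w(c,hull,z)[:,:2]
    q=cv2.minAreaRect((w*1000).astype(np.float32))
    print(t,d['score'],d['bbox'],q)
```

```text
control_case 0.93 [277.6, 341.1, 81.8, 56.0] ((347.2454833984375, 46.86992645263672), (123.83179473876953, 172.15626525878906), 1.1029716730117798)
control_case 0.64 [292.5, 248.4, 85.3, 61.7] ((554.549560546875, 20.60211181640625), (173.7257537841797, 127.70867919921875), 84.43368530273438)
control_case 0.21 [431.9, 283.9, 31.1, 37.4] ((477.4674377441406, -286.5518493652344), (68.85067749023438, 76.41983795166016), 87.53475189208984)
cover 0.95 [432.0, 285.1, 34.7, 39.8] ((478.0643310546875, -285.58709716796875), (68.12100219726562, 77.3702163696289), 84.41216278076172)
```

View pics/crop1.png

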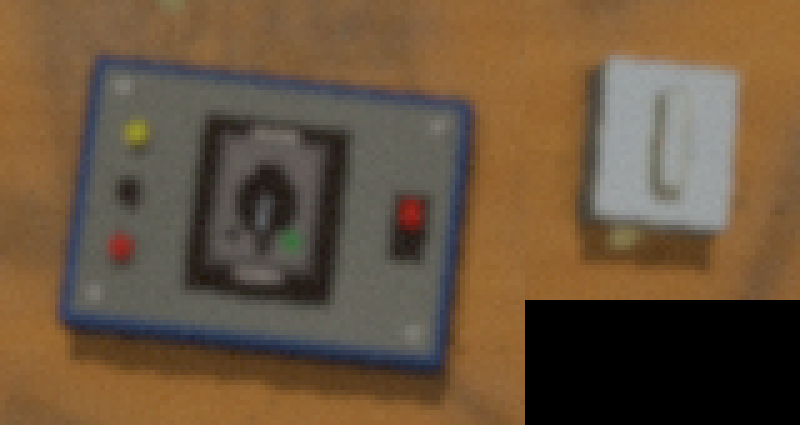

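The far case is the right one. Its pointer is on 0, towards the robot, and the green dot is at its lower right. Its yaw is about -5.6°, and the cover's rib runs nearly parallel to the case's x. Next I'll move above the dial.

```bash
cat >> h.py <<'E'
def plan(x,y,z,ang=None):
    s=r.read_state(); p=np.array(s['ee_pos']); M=R.from_quat(s['eef_rot']).as_matrix()
    cur=np.degrees(np.arctan2(M[1,1],M[0,1])); t=0
    if ang is not None: t=-np.radians((ang-cur+90)%180-90)
    print('t',round(s['time'],2),'p',p.round(4),'ytool',cur.round(2),'tilt',(M[:2,2]).round(3),'delta tool',(M.T@(np.array([x,y,z])-p)).round(4),'turn',round(t,3),'F',np.round(s['ft_force'],1),'w',round(s['width'],4),'g',s['grip_force'])
E
python3 -m pendant '[[-0.0307,-0.0229,0,0],[-0.0307,-0.0229,0,0],[-0.0307,-0.0229,0,0],[-0.0307,-0.0229,0,0],[-0.0307,-0.0229,0,0],[-0.0307,-0.0229,0,0],[-0.0307,-0.0229,0,0],[-0.0307,-0.0229,0,0]]' 1
python3 -m pendant '[[-0.0307,-0.0229,0,0],[-0.0307,-0.0229,0,0],[-0.0307,-0.0229,0,0],[-0.0307,-0.0229,0,0],[-0.0307,-0.0229,0,0],[-0.0307,-0.0229,0,0],[-0.0307,-0.0229,0,0],[-0.0307,-0.0229,0,0]]'
python3 -m pendant '[[0,0,0,-0.116],[0,0,0,-0.116],[0,0,0,-0.116],[0,0,0,0],[0,0,0,0]]'
python3 -c "
from h import *
plan(.5545,.0206,.20,84.4)
print(r.read_state()['joint_positions'].round(2))"
```

```text
time: 1.22
ee_pos: [0.4123, 0.2914, 0.2338]
eef_rot: [0.221, 0.975, 0.0, 0.0]
ft_force: [1.7, 0.3, -0.1]
width: 0.0869
grip_force: 0.0
time: 1.88
ee_pos: [0.5553, 0.0203, 0.2339]
eef_rot: [0.22, 0.975, 0.0, 0.0]
ft_force: [0.9, 0.9, -0.5]
width: 0.0868
grip_force: 0.0
time: 2.3
ee_pos: [0.5547, 0.0221, 0.2336]
eef_rot: [0.05, 0.999, 0.0, 0.0]
ft_force: [0.2, 0.4, 0.2]
width: 0.0871
grip_force: 0.0
t 2.3 p [0.5547 0.0221 0.2336] ytool 84.25 tilt [0. 0.] delta tool [ 0.     -0.0015  0.0336] turn -0.003 F [0.2 0.4 0.2] w 0.0871 g 0.0
[-0.44  0.18  0.36  1.67 -0.06  1.31  1.4 ]
```

Run:
```python
from h import *
c=cam('wrist','w1.png'); print(c['xyz'])
for t in ['mode_dial','control_case','plinth_top','dial_grip']:
    for d in r.outline_of(t,'wrist'):
        m=d['mask'].astype(np.uint8); hull=cv2.convexHull(np.argwhere(m)[:,::-1].astype(np.int32))[:,0]
        z={'mode_dial':.079}.get(t,.04)
        print(t,round(d['score'],2),np.round(d['bbox']),cv2.minAreaRect((pix2w(c,hull,z)[:,:2]*1000).astype(np.float32)))
```

```text
[0.47649047 0.02953186 0.38519923]
mode_dial 0.97 [324. 221.  29.  31.] ((551.037841796875, 20.65848731994629), (25.632827758789062, 32.14768600463867), 84.28890991210938)
control_case 0.89 [330.  39. 191.  79.] ((390.14398193359375, 45.54888916015625), (173.13470458984375, 62.525230407714844), 84.26461791992188)
control_case 0.56 [322. 213. 172. 121.] ((551.6058349609375, 20.666336059570312), (173.54855346679688, 126.32373046875), 84.28980255126953)
plinth_top 0.97 [333.  40. 195.  79.] ((390.5679626464844, 45.4604377746582), (174.0054931640625, 63.38536834716797), 84.26500701904297)
plinth_top 0.94 [322. 210. 169. 116.] ((551.584716796875, 20.43487548828125), (173.9501190185547, 126.32228088378906), 84.19309997558594)
dial_grip 0.7 [326. 220.  31.  33.] ((560.055908203125, 18.534709930419922), (30.4091739654541, 33.03068161010742), 51.8284797668457)
dial_grip 0.43 [323. 212. 169. 116.] ((551.5809326171875, 20.457923889160156), (174.02728271484375, 126.3235092163086), 84.29200744628906)
```

View pics/w1.png

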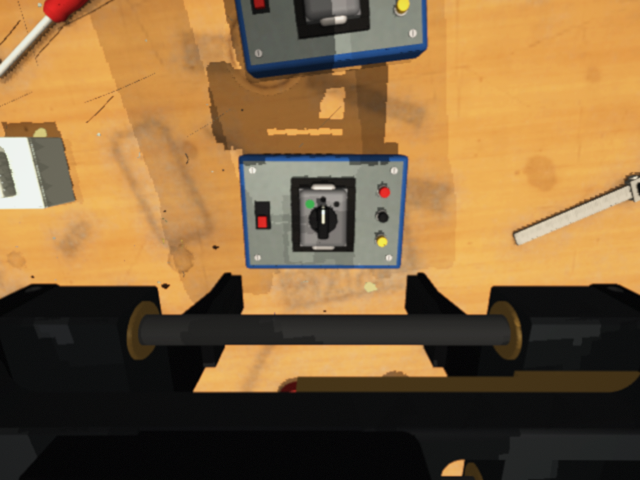

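The wrist view shows the target case at (322,213), with the pointer at mid and the green dot at (310,204). The case is at about (0.554, 0.0205), yaw -5.7°. I'll come down, look once from close by, then grip.

```bash
python3 -m pendant '[[0,-0.001,0.03,0],[0,0,0.03,0],[0,0,0.03,0],[0,0,0,0],[0,0,0,0]]' 0.5
python3 - <<'E'
from h import *
c=cam('wrist','w2.png')
for t in ['mode_dial','control_case']:
    for d in r.outline_of(t,'wrist'):
        m=d['mask'].astype(np.uint8); hull=cv2.convexHull(np.argwhere(m)[:,::-1].astype(np.int32))[:,0]
        z={'mode_dial':.079}.get(t,.04)
        print(t,round(d['score'],2),np.round(d['bbox']),cv2.minAreaRect((pix2w(c,hull,z)[:,:2]*1000).astype(np.float32)))
# overlay of model
im=c['img'][:,:,::-1].copy()
x0,y0,a=.554,.0206,np.radians(-5.7)
A=np.array([[np.cos(a),-np.sin(a)],[np.sin(a),np.cos(a)]])
def poly(hx,hy,z,col):
    P=np.array([[-hx,-hy],[hx,-hy],[hx,hy],[-hx,hy]])@A.T+[x0,y0]
    cv2.polylines(im,[w2pix(c,np.c_[P,np.full(4,z)]).round().astype(np.int32)],True,col,1)
poly(.062,.087,.04,(0,0,255)); poly(.0155,.0055,.079,(0,255,255)); poly(.030,.024,.055,(255,0,255))
cv2.imwrite('pics/w2o.png',im)
plan(.554,.0206,.077,84.3)
E
```

```text
time: 2.97
ee_pos: [0.5538, 0.0211, 0.1431]
eef_rot: [0.049, 0.999, -0.0, -0.001]
ft_force: [0.2, 0.8, 1.0]
width: 0.0616
grip_force: 0.0
mode_dial 0.76 [325. 252.  37.  45.] ((549.8088989257812, 22.290205001831055), (32.094329833984375, 27.19622802734375), 22.423351287841797)
mode_dial 0.21 [327. 235. 226. 149.] ((539.812255859375, 22.008548736572266), (146.2283935546875, 105.98381042480469), 83.78074645996094)
control_case 0.95 [325. 236. 227. 151.] ((551.1286010742188, 20.53827667236328), (171.7079315185547, 123.87053680419922), 84.32563781738281)
control_case 0.83 [340.  29. 259.  57.] ((406.1479187011719, 46.095829010009766), (170.57528686523438, 34.29956817626953), 84.40485382080078)
t 3.12 p [0.5558 0.0213 0.1458] ytool 84.44 tilt [0.003 0.001] delta tool [ 0.002  -0.0009  0.0687] turn 0.002 F [ 0.4 -1.1 -0.1] w 0.0496 g 0.0
```

View pics/w2o.png

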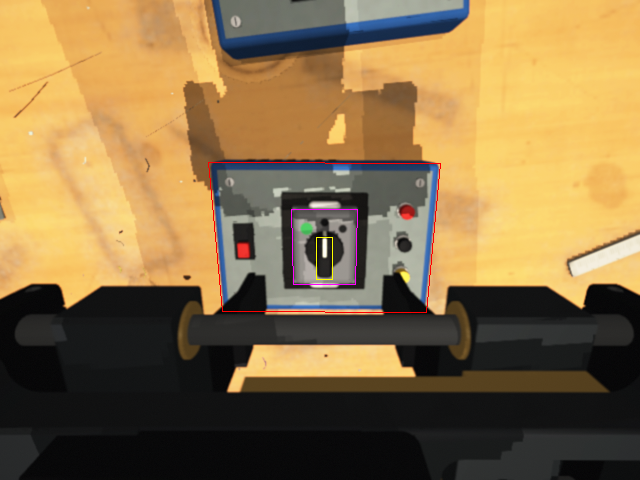

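The overlay fits, so the case is at (0.553, 0.0206), yaw -5.7°. Descending to grip the bar.

```bash
python3 -m pendant '[[0.001,-0.0005,0.03,0],[0.0005,0,0.02,0],[0,0,0.015,0],[0,0,0.003,0],[0,0,0,0],[0,0,0,0]]' 0.5
python3 -c "
from h import *
plan(.553,.0206,.077,84.3)"
```

```text
time: 3.62
ee_pos: [0.5541, 0.0209, 0.0772]
eef_rot: [0.048, 0.999, 0.0, 0.001]
ft_force: [0.5, -0.2, -0.5]
width: 0.0438
grip_force: 0.0
t 3.62 p [0.5541 0.0209 0.0772] ytool 84.45 tilt [0.002 0.   ] delta tool [ 0.0011 -0.0004  0.0002] turn 0.003 F [ 0.5 -0.2 -0.5] w 0.0438 g 0.0
```

Now close on the bar and turn it counter-clockwise, which is a negative tool turn.

```bash
python3 -m pendant '[[0.001,0,0,0],[0,0,0,0],[0,0,0,0],[0,0,0,0],[0,0,0,0],[0,0,0,0]]' 0.05 15
python3 -m pendant '[[0,0,0,0],[0,0,0,0],[0,0,0,-0.1],[0,0,0,-0.1],[0,0,0,-0.1],[0,0,0,-0.1],[0,0,0,-0.1],[0,0,0,-0.1]]'
python3 -m pendant '[[0,0,0,-0.1],[0,0,0,-0.03],[0,0,0,0],[0,0,0,0],[0,0,0,0]]'
python3 -c "
from h import *
plan(.553,.0206,.077,84.3); print(r.read_state()['torque'],r.read_state()['joint_positions'].round(2))"
```

```text
time: 4.12
ee_pos: [0.5521, 0.021, 0.0757]
eef_rot: [0.048, 0.999, 0.0, 0.0]
ft_force: [-0.4, 7.5, 2.0]
width: 0.0112
grip_force: 5.3
time: 4.78
ee_pos: [0.5526, 0.0207, 0.0757]
eef_rot: [-0.251, 0.968, -0.0, 0.001]
ft_force: [2.7, -0.3, -0.0]
width: 0.011
grip_force: 15.0
time: 5.2
ee_pos: [0.5527, 0.0207, 0.0757]
eef_rot: [-0.311, 0.951, -0.0, 0.001]
ft_force: [4.3, 0.2, -2.3]
width: 0.011
grip_force: 15.0
t 5.2 p [0.5527 0.0207 0.0757] ytool 126.18 tilt [ 0.001 -0.   ] delta tool [-0.0002 -0.0002 -0.0013] turn 0.731 F [ 4.3  0.2 -2.3] w 0.011 g 14.990086108446121
[ 0.03694474 -1.16309635 -0.12055375] [-0.32  0.32  0.23  1.84 -0.08  0.99  2.15]
```

```bash
python3 -m pendant '[[0,0,0,0],[0,0,0,0],[0,0,0,0],[0,0,0,0],[0,0,-0.02,0],[0,0,-0.03,0],[0,0,-0.03,0],[0,0,-0.04,0]]' 0.5
python3 -m pendant '[[0,0,0,0.122],[0,0,0,0.122],[0,0,0,0.122],[0,0,0,0.122],[0,0,0,0.122],[0,0,0,0.121],[0,0,0,0],[0,0,0,0]]'
python3 - <<'E'
from h import *
c=cam('wrist')
a=cv2.resize(c['img'][160:300,200:450,::-1],None,fx=3,fy=3,interpolation=3)
cv2.imwrite('pics/dial.png',a)
plan(.478,-.286,.195,84.4)
E
```

```text
time: 5.87
ee_pos: [0.5504, 0.0206, 0.1949]
eef_rot: [-0.311, 0.95, 0.0, -0.002]
ft_force: [0.7, -0.3, -0.0]
width: 0.0435
grip_force: 0.0
time: 6.53
ee_pos: [0.5518, 0.0208, 0.1953]
eef_rot: [0.047, 0.999, -0.0, -0.0]
ft_force: [-0.2, 0.0, 0.2]
width: 0.0433
grip_force: 0.0
t 6.58 p [0.5518 0.0209 0.1953] ytool 84.65 tilt [-0. -0.] delta tool [ 0.0449 -0.3124  0.0004] turn 0.004 F [-0.4 -0.1 -0.5] w 0.0434 g 0.0
```

View pics/dial.png

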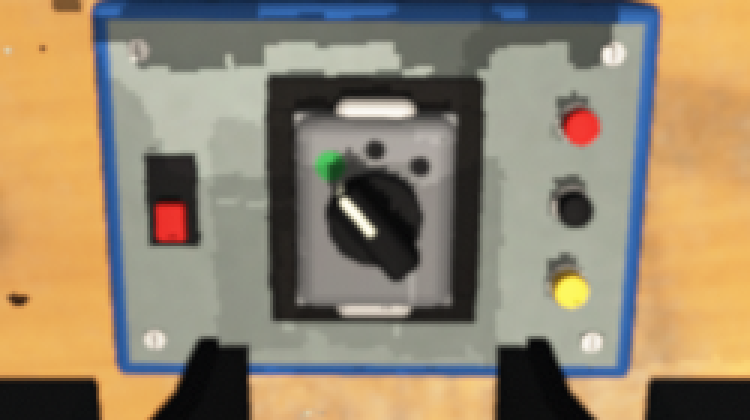

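The pointer (358,217 in the crop) points straight at the green dot (330,165), so the click is made. On to the cover.

```bash
python3 -m pendant '[[0.005,-0.0347,0,0],[0.005,-0.0347,0,0],[0.005,-0.0347,0,0],[0.005,-0.0347,0,0],[0.005,-0.0347,0,0],[0.005,-0.0347,0,0],[0.005,-0.0347,0,0],[0.005,-0.0347,0,0]]'
python3 -m pendant '[[0.005,-0.0347,0,0],[0,0,0.02,0],[0,0,0.02,0],[0,0,0,0],[0,0,0,0],[0,0,0,0]]'
python3 - <<'E'
from h import *
c=cam('wrist')
for t in ['cover','cover_handle']:
    for d in r.outline_of(t,'wrist'):
        m=d['mask'].astype(np.uint8); hull=cv2.convexHull(np.argwhere(m)[:,::-1].astype(np.int32))[:,0]
        print(t,round(d['score'],2),np.round(d['bbox']),cv2.minAreaRect((pix2w(c,hull,.046)[:,:2]*1000).astype(np.float32)))
im=c['img'][:,:,::-1].copy()
x0,y0,a=.478,-.286,np.radians(-5.6)
A=np.array([[np.cos(a),-np.sin(a)],[np.sin(a),np.cos(a)]])
def poly(hx,hy,z,col):
    P=np.array([[-hx,-hy],[hx,-hy],[hx,hy],[-hx,hy]])@A.T+[x0,y0]
    cv2.polylines(im,[w2pix(c,np.c_[P,np.full(4,z)]).round().astype(np.int32)],True,col,1)
poly(.0355,.0295,.046,(0,0,255)); poly(.022,.006,.064,(255,0,255))
cv2.imwrite('pics/cov.png',im)
plan(.478,-.286,.080,84.4)
E
```

```text
time: 7.25
ee_pos: [0.4843, -0.2531, 0.1956]
eef_rot: [0.047, 0.999, 0.0, 0.0]
ft_force: [1.1, 0.2, -0.5]
width: 0.0437
grip_force: 0.0
time: 7.75
ee_pos: [0.4773, -0.2854, 0.1565]
eef_rot: [0.048, 0.999, -0.0, 0.0]
ft_force: [0.4, -0.1, 0.3]
width: 0.0437
grip_force: 0.0
cover 0.59 [319. 236.  73.  92.] ((474.3818664550781, -290.7257385253906), (59.54963302612305, 76.83612060546875), 84.56072235107422)
cover_handle 0.98 [318. 235.  76.  99.] ((474.4246520996094, -290.9649658203125), (59.060707092285156, 78.54754638671875), 84.57283020019531)
t 7.9 p [ 0.4775 -0.2855  0.1567] ytool 84.48 tilt [ 0.002 -0.   ] delta tool [-0.0004 -0.0004  0.0767] turn 0.001 F [-0.1  0.2 -0.5] w 0.0435 g 0.0
```

View pics/cov.png

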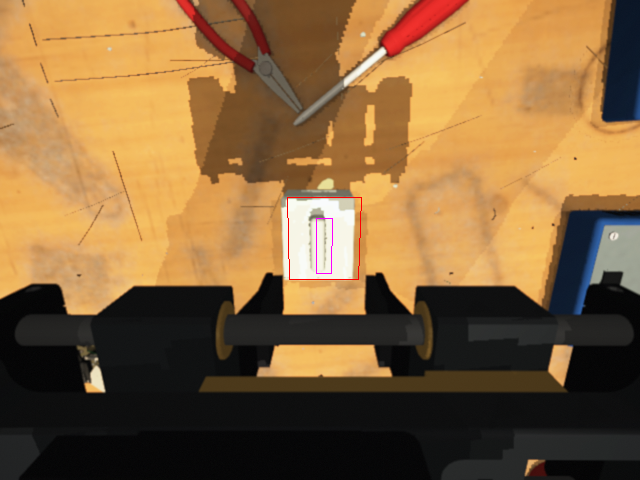

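The cover overlay sits about 6 px too far right. The cover is at (0.4773, -0.2908) with the same yaw, and its measured width of 59.5 mm is right. I'll correct by -5.3 mm in y and grip the rib.

```bash
python3 -m pendant '[[0,-0.005,0.03,0],[0,0,0.03,0],[0,0,0.02,0],[0,0,0.012,0],[0,0,0.0057,0],[0,0,0,0],[0,0,0,0]]'
python3 -m pendant '[[0,0,0,0],[0,0,0,0],[0,0,0,0],[0,0,0,0],[0,0,0,0],[0,0,0,0],[0,0,0,0]]' 0.05 40
python3 -c "
from h import *
plan(.4773,-.2908,.059,84.4)"
```

```text
time: 8.48
ee_pos: [0.4771, -0.2909, 0.059]
eef_rot: [0.049, 0.999, -0.0, 0.001]
ft_force: [-0.5, 0.6, -0.7]
width: 0.0438
grip_force: 0.0
time: 9.07
ee_pos: [0.4763, -0.2905, 0.0579]
eef_rot: [0.049, 0.999, 0.0, 0.0]
ft_force: [0.4, 0.1, 1.0]
width: 0.0112
grip_force: 40.0
t 9.07 p [ 0.4763 -0.2905  0.0579] ytool 84.4 tilt [0. 0.] delta tool [-0.001  -0.0002 -0.0011] turn -0.0 F [0.4 0.1 1. ] w 0.0112 g 40.0000923871994
```

```bash
python3 -m pendant '[[0,0,-0.02,0],[0,0,-0.03,0],[0,0,-0.035,0],[0,0,-0.035,0],[0,0,0,0],[0,0,0,0]]'
python3 -c "
from h import *
plan(.5525,.0206,.165,84.3)"
```

```text
time: 9.57
ee_pos: [0.4772, -0.291, 0.1795]
eef_rot: [0.049, 0.999, -0.0, 0.002]
ft_force: [0.2, 0.4, -2.4]
width: 0.0113
grip_force: 40.0
t 9.57 p [ 0.4772 -0.291   0.1795] ytool 84.4 tilt [ 0.004 -0.001] delta tool [-0.0445  0.3174  0.0145] turn 0.002 F [ 0.2  0.4 -2.4] w 0.0113 g 39.999117851257324
```

```bash
python3 -m pendant '[[-0.0045,0.032,0,0],[-0.0045,0.032,0,0],[-0.0045,0.032,0,0],[-0.0045,0.032,0,0],[-0.0045,0.032,0,0],[-0.0045,0.032,0,0],[-0.0045,0.032,0,0],[-0.0045,0.032,0,0]]'
python3 -m pendant '[[-0.0045,0.032,0,0],[-0.004,0.0294,0,0],[0,0,0.015,0],[0,0,0,0],[0,0,0,0],[0,0,0,0]]'
python3 - <<'E'
from h import *
plan(.5525,.0206,.165,84.3)
c=cam('wrist')
for t in ['cover','control_case']:
    for d in r.outline_of(t,'wrist'):
        m=d['mask'].astype(np.uint8); hull=cv2.convexHull(np.argwhere(m)[:,::-1].astype(np.int32))[:,0]
        z=.04 if t=='control_case' else r.read_state()['ee_pos'][2]-.0125
        print(t,round(d['score'],2),np.round(d['bbox']),cv2.minAreaRect((pix2w(c,hull,z)[:,:2]*1000).astype(np.float32)))
im=c['img'][:,:,::-1].copy()
a=np.radians(-5.7)
A=np.array([[np.cos(a),-np.sin(a)],[np.sin(a),np.cos(a)]])
def poly(hx,hy,z,col,x0=.553,y0=.0206):
    P=np.array([[-hx,-hy],[hx,-hy],[hx,hy],[-hx,hy]])@A.T+[x0,y0]
    cv2.polylines(im,[w2pix(c,np.c_[P,np.full(4,z)]).round().astype(np.int32)],True,col,1)
poly(.062,.087,.04,(0,0,255)); zt=r.read_state()['ee_pos'][2]-.0125
poly(.0355,.0295,zt,(255,0,255)); poly(.0355,.0295,zt-.046,(0,255,0))
cv2.imwrite('pics/pl.png',im)
E
```

```text
time: 10.23
ee_pos: [0.5363, -0.0376, 0.1761]
eef_rot: [0.049, 0.999, -0.0, -0.001]
ft_force: [1.3, -0.1, -0.9]
width: 0.0115
grip_force: 40.0
time: 10.73
ee_pos: [0.5511, 0.0199, 0.1623]
eef_rot: [0.05, 0.999, -0.0, -0.001]
ft_force: [-0.7, -0.7, -1.8]
width: 0.0119
grip_force: 40.0
t 10.73 p [0.5511 0.0199 0.1623] ytool 84.31 tilt [-0.001 -0.001] delta tool [-0.0014  0.0009 -0.0027] turn 0.0 F [-0.7 -0.7 -1.8] w 0.0119 g 39.99889075756073
cover 0.85 [323. 282. 111. 135.] ((547.235107421875, 19.310693740844727), (58.92490768432617, 79.46070861816406), 84.35900115966797)
control_case 0.73 [327. 223. 210. 126.] ((543.3594970703125, 21.39855194091797), (171.81236267089844, 109.435302734375), 84.33065795898438)
control_case 0.58 [339.  34. 242.  66.] ((401.32342529296875, 45.65291976928711), (173.1903839111328, 42.87948989868164), 84.30241394042969)
```

View pics/pl.png

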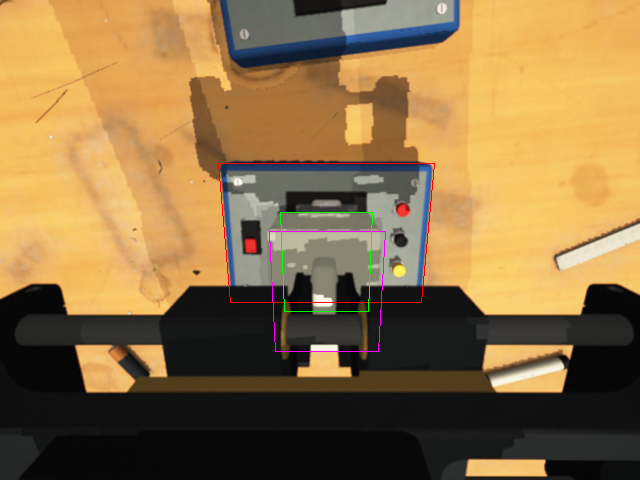

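The held cover lines up with the plinth to about 1.5 mm, with its front lower edge at row 212 matching the model. I'll correct by (-1.5, +1.3) mm in tool x, y and come down slowly.

```bash
python3 -m pendant '[[-0.0015,0.0013,0.015,0],[0,0,0.012,0],[0,0,0.01,0],[0,0,0,0],[0,0,0,0]]'
python3 -m pendant '[[0,0,0.004,0],[0,0,0.004,0],[0,0,0.004,0],[0,0,0,0],[0,0,0,0]]'
python3 -c "
from h import *
plan(.553,.0206,.098,84.3)"
```

```text
time: 11.3
ee_pos: [0.5527, 0.0219, 0.1253]
eef_rot: [0.049, 0.999, -0.0, -0.001]
ft_force: [0.3, 0.3, -1.6]
width: 0.0116
grip_force: 40.0
time: 11.72
ee_pos: [0.553, 0.0221, 0.1136]
eef_rot: [0.049, 0.999, -0.0, -0.0]
ft_force: [0.1, -0.7, -2.4]
width: 0.0114
grip_force: 40.0
t 11.72 p [0.553  0.0221 0.1136] ytool 84.4 tilt [-0. -0.] delta tool [-0.0001 -0.0015  0.0156] turn 0.002 F [ 0.1 -0.7 -2.4] w 0.0114 g 39.999040961265564
```

```bash
python3 -m pendant '[[0,-0.0007,0.002,0],[0,0,0,0],[0,0,0.002,0],[0,0,0,0]]'
python3 -m pendant '[[0,0,0.0015,0],[0,0,0,0],[0,0,0.0015,0],[0,0,0,0]]'
python3 -m pendant '[[0,0,0.0015,0],[0,0,0,0],[0,0,0.0015,0],[0,0,0,0]]'
```

```text
time: 12.05
ee_pos: [0.5541, 0.0215, 0.1111]
eef_rot: [0.049, 0.999, 0.0, 0.001]
ft_force: [-1.2, -0.6, 7.7]
width: 0.0114
grip_force: 40.0
time: 12.38
ee_pos: [0.5558, 0.0214, 0.1097]
eef_rot: [0.049, 0.999, 0.001, 0.003]
ft_force: [0.7, -1.3, 16.7]
width: 0.0118
grip_force: 48.5
time: 12.72
ee_pos: [0.5555, 0.0215, 0.1064]
eef_rot: [0.049, 0.999, 0.001, 0.003]
ft_force: [0.9, 1.1, 2.3]
width: 0.0118
grip_force: 53.8
```

The peak is passed and the force has dropped, which looks like the snap. Pressing home.

```bash
python3 -m pendant '[[0,0,0.0015,0],[0,0,0.0015,0],[0,0,0.0015,0],[0,0,0,0],[0,0,0,0]]'
python3 -m pendant '[[0,0,0.0015,0],[0,0,0,0],[0,0,0.0015,0],[0,0,0,0],[0,0,0,0]]'
python3 -c "
from h import *
plan(.553,.0206,.098,84.3)"
```

```text
time: 13.13
ee_pos: [0.5532, 0.0217, 0.1]
eef_rot: [0.049, 0.999, 0.0, 0.0]
ft_force: [-5.1, 0.6, 11.4]
width: 0.0118
grip_force: 47.9
time: 13.55
ee_pos: [0.552, 0.0219, 0.0984]
eef_rot: [0.049, 0.999, 0.001, -0.001]
ft_force: [-19.3, 1.4, 33.7]
width: 0.0113
grip_force: 49.9
t 13.55 p [0.552  0.0219 0.0984] ytool 84.4 tilt [-0.002  0.001] delta tool [-0.0011 -0.0012  0.0004] turn 0.002 F [-19.3   1.4  33.7] w 0.0113 g 49.91081989475788
```

```bash
python3 -m pendant '[[0.001,0,0,0],[0,0,0,0],[0,0,0,0]]'
python3 -m pendant '[[0.0005,0,-0.0003,0],[0,0,0,0],[0,0,0,0],[0,0,0,0]]'
python3 - <<'E'
from h import *
plan(.553,.0206,.098,84.3); c=cam('wrist')
cv2.imwrite('pics/end.png',cv2.resize(c['img'][150:350,200:450,::-1],None,fx=3,fy=3,interpolation=3)); plan(.553,.0206,.098,84.3)
E
```

```text
time: 13.8
ee_pos: [0.5516, 0.0219, 0.0982]
eef_rot: [0.049, 0.999, 0.001, -0.001]
ft_force: [-14.3, 0.4, 28.4]
width: 0.0116
grip_force: 48.7
time: 14.13
ee_pos: [0.5515, 0.0219, 0.0982]
eef_rot: [0.049, 0.999, 0.001, -0.0]
ft_force: [-11.0, 0.8, 23.5]
width: 0.0115
grip_force: 48.1
t 14.13 p [0.5515 0.0219 0.0982] ytool 84.4 tilt [-0.     0.001] delta tool [-0.0016 -0.0011  0.0002] turn 0.002 F [-11.    0.8  23.5] w 0.0115 g 48.09668509994481
t 14.18 p [0.5515 0.0219 0.0982] ytool 84.41 tilt [-0.     0.001] delta tool [-0.0017 -0.0012  0.0002] turn 0.002 F [-10.8   1.9  22.8] w 0.0113 g 48.09626495898556
```

View pics/end.png

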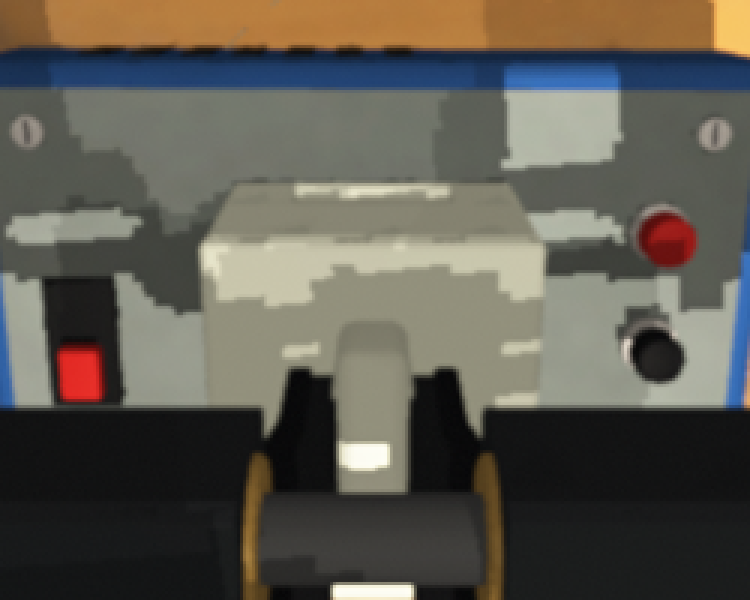

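The picture shows the cover flat on the deck, with the catch in its window at (372,190). The black gasket frame has sunk out of sight. The push is steady at about 23 N and the height is stable, so I'm handing in while still holding it down.

```bash
python3 -c "
from bench import r
print(r.close_job())"
```

```text
the job is handed in; nothing more can be done
None
```

The selector was turned to the green dot, the cover snapped on over it, and I handed the job in at about 14 s still pressing the cover home with about 23 N; no verdict came back, and nothing else was touched.

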